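# Set the bench air valve two turns open

### The job

Set the air flow: wind the large bench valve (the one with the upright crank handle on its wheel) clockwise until it comes up firmly against its closed stop, then back it off exactly two full turns. Finish gripping the crank handle in that position: do not let go at the end. Leave the small plain-wheel valve as it is and do not disturb the other things on the bench.

Things in the scene. Friction and masses are not known exactly. Their poses are not given: they have to be found in the camera images.
- big_valve (a joint): opening of the large valve in rad: 0 = closed stop (hard stop), grows counter-clockwise seen from above (opening); starts between about 0.4 and 1.2 turns open, and the travel goes on to a far stop at four turns. Counter-clockwise opens, clockwise closes. Stays where it is left; takes about 0.2 N m to turn (some 3.5 N at the handle). The dark steel wheel is 130 mm across, its rim 14 mm thick, rim top 132 mm above the bench, hub nut up to 142 mm
- crank_center (a point): centre (half-way up) of the large wheel's upright crank handle: a pale-wood round grip 24 mm across and 60 mm tall (from 137 to 197 mm above the bench), vertical, on the wheel's rim, 58 mm from the wheel's axis; it spins freely on its own pin, so a gripper that holds it can go round without turning. The point goes round with the wheel; this centre is 167 mm above the bench
- crank_grip: the same crank handle as a solid; origin at the centre of its lower end, 30 mm below its centre, z up; it is this pale-wood grip that must be held at the end
- big_axis (a point): the point on the large wheel's vertical turning axis at the height of the crank handle's centre (167 mm above the bench); fixed to the valve's brass body, which is bolted to the bench on two pipes 190 mm apart (a different place on the bench each time)
- small_rim (a point): point on the rim of the small valve's wheel (plain dark steel wheel, 83 mm across, rim top 100 mm above the bench, no crank handle; its axis is 36 mm from this point). Turns stiffly; must stay as it is
- glue: squat glue jar with white cap, 56 mm across, 100 mm tall; origin under its centre; a bystander, to be left alone
- offcut: block of wood 90 x 45 x 32 mm; origin under its centre; a bystander, to be left alone
- rung: barked round stick 170 mm long, 38 mm thick, lying along its x axis; origin under its centre; a bystander, to be left alone
- mallet: hammer lying along its x axis; a bystander, to be left alone
- brush: hand brush lying along its x axis; a bystander, to be left alone
- screw_tray: grey three-part tray 100 x 160 x 45 mm; origin under its centre; a bystander, to be left alone
- wedge: stepped light-wood wedge block 110 x 35 x 38 mm; origin under its centre; a bystander, to be left alone

How it is judged:
On the way, in this order (a step that is already met when the one before it is completed fails the run):
1. the large valve is wound down to its closed stop (value of joint big_valve below 0.08 rad), for 0.2 s.
2. the large valve is backed off two turns (value of joint big_valve between 12.386 and 12.746 rad), for 0.2 s.
At the end, for the whole second after the job is handed in: the large valve stands two turns (within about 10 degrees) from its closed stop, at rest, and the crank handle is still held between the fingers (grasp point within 35 mm of the handle's centre, contact force over 3 N) (all of step 2 and velocity of joint big_valve between -0.1 and 0.1 rad/s and contact force between the fingers and crank_grip above 3 N and distance between the grasp point and crank_center below 0.035 m); the arm keeps its last pose, push and grip.
It fails at once if the small valve is turned (distance of small_rim from where it was at the start of the episode above 0.01 m).
It fails at once if a bystander is disturbed (distance of any of glue, offcut, rung, mallet, brush, screw_tray, wedge from where it was at the start of the episode above 0.025 m).
It also fails if it takes over 70 s, if anything falls off the work surface, if the arm or the gripper's body presses on something with over 40 N, if the wrist force passes 120 N, or if a joint passes its speed limit or range.

### The arm

A 7-joint arm with a two-finger parallel gripper is mounted at the origin on the work surface. World frame = base frame: x ahead of the robot, y to its left, z up, the work surface at z = 0. Lengths are in m, angles in rad, forces in N, time in s.
With the tool pointing down it reaches from about 0.35 to 0.775 m from the base axis. Payload 3.1 kg.
Tool frame: the origin (TCP) lies on the centre line of the jaws, within the pads' length; the fingertips stand 19 mm ahead of it and the grasp point (between the pads) is the TCP; x points along the fingers, y is the direction in which the jaws open and shut, and the axes are right-handed (so a half turn about x gives the same grasp; the last joint's range is limited). The gripper opens to 85 mm and grips with 20 to 120 N. Pads are 22 mm wide; open, the fingers measure 114 mm over their backs; the gripper's body (76 mm by 85 mm) begins 54 mm behind the grasp point. The pads swing forward as they close: fully open they stand 13 mm farther back than shut.
Start: joints at [1.208, 0.311, 0.014, 1.512, -0.004, 1.319, -0.027], TCP at [0.173, -0.522, 0.25] pointing down, gripper open.
Joint ranges: [-2.7, 2.7], [-0.3, 1.91], [-1.27, 1.3], [0.12, 2.57], [-1.44, 4.58], [0.2, 2.03], [-3.05, 3.05]. Speed limits (rad/s): [2.79, 2.79, 3.14, 3.14, 3.14, 3.14, 3.14].

### API

Orientations are given as a 3x3 rotation matrix whose columns are the frame's x, y, z axes.
In Python, from bench import bot gives the robot as it stands.
- The arm moves only by the tool apply_moves, never from a script. Its argument "deltas" is one flat list of numbers, 7 for each row, row after row: the shift along the tool's x, y, z in units of 800 mm (1.0 is 800 mm), then the turn, a rotation vector about the tool's x, y, z in units of 2 pi rad (1.0 is 2 pi rad), then the gripper's target within -1 to 1 (shut at 1, half-way at 0, fully open at -1). In form: [tx, ty, tz, wx, wy, wz, claw, tx, ty, tz, wx, wy, wz, claw, ...]. A call has 1 to 20 rows; each row is the pose to reach, as a shift and turn from the pose measured when the call began, along the tool's axes at that moment, turning the shorter way round; what a row does not reach only later rows make up. A row lasts 1/10 s, in which the tool goes at most 50 mm and 8.59 degrees, less where a joint would pass 70% of its speed; a pose out of reach is approached as far as the arm can. A call with a number of a shift or a turn outside -1 to 1 is refused whole. A call with a gripper value outside its range is refused whole. The fingers move at their own pace and stop on an object; "grip_force" is the grip in N (left out, the last holds). Time passes only in rows, so rows that repeat a pose let the fingers close. It gives the time, the measured TCP pose, the force and the opening at its end, in the units of the state.
- bot.get_obs(): the state, without advancing time (a new reading comes with each control period).
- bot.get_image(name): name is "scene" or "top" or "wrist"; returns (picture, depth): 384x512x3 uint8, red, green, blue; 384x512 float32, m along the optical axis (not along the pixel's ray), 0 where there is no reading.
- bot.calibration(name): a dict with "K" (3x3 intrinsics, pixels), "R" (3x3) and "t" (3): a world point X has camera coordinates R X + t. Camera axes: x right, y down, z forward; pixel columns grow to the right and rows downward; lengths in m; the calibration is good to about 2 mm. A picture is of the moment at which its call begins: read the wrist's pose just before it. calibration takes no time and is no camera call; for the wrist camera it gives the pose at the moment of the call.
- bot.job_done(): hands the job in, once; it reports no verdict.
Trained networks look in the newest picture that a camera, given by its name, has taken for a name from the list of things; names that differ only in an ending like _2 or _b are one class to them, and where a whole thing is asked for, a point or a joint stands for the part that bears it (a point fixed in the world has none). Each returns a list of dicts, best first, with "confidence" (0 to 1); they miss things now and then, are a little off and sometimes report something else, mostly with a low value. They report only what shows in the picture. A call takes as long as a camera call.
- bot.boxes_of(camera, target): "bbox" ([left, top, right, bottom] in pixels, round what is visible of it).
- bot.silhouettes(camera, target): "region" (384x512 bool, what is visible of it) and "bbox" ([left, top, right, bottom] in pixels, round what is visible of it).
- bot.pinpoint(camera, target): "uv" ([column, row] in pixels: a listed point, or the origin of a listed thing).
The state is a dict: "time_s": time; "joint_pos": joint angles; "qvel": joint speeds; "tau": joint torques, N m; "position": TCP position; "orientation": TCP orientation; "force": force on the tool from outside, world axes, zero at the start; "wrist_torque": the same for the moment, N m; "gripper_width": finger opening in m.
Only numpy, scipy, OpenCV 4.12 (cv2) and the standard library are available. Lean on these libraries where they do the work, as an engineer would, in place of code of your own. Each camera call takes 0.05 s, during which the arm holds its last target.

## Working session

There is one attempt and no reset: what is moved stays moved. The work goes in short steps, Python scripts to look and compute and a tool call to move; the robot and the scene stay as the last step left them, time stands still between calls to the robot, and variables do not carry over. Pictures are saved under pics/ and viewed, and the job is handed in when it is done.

Besides the shell and the picture viewer there is one more tool, called after "Request:" as name(argument=value, ...), one argument or row to a line, values as JSON. apply_moves: Moves the arm, as the interface text tells. Its arguments: {"type":"object","properties":{"deltas":{"type":"array","items":{"type":"number","minimum":-1,"maximum":1}},"grip_force":{"type":"number"}},"required":["deltas"]}

```bash
ls; mkdir -p pics
cat > h.py <<'E'
import numpy as np, cv2
from bench import bot
def snap(n,f):
    im,d=bot.get_image(n); cv2.imwrite(f'pics/{f}.png',im[:,:,::-1]); return im,d
def ray(n,uv):
    c=bot.calibration(n);K,R,t=map(np.array,(c['K'],c['R'],c['t']))
    v=R.T@np.linalg.solve(K,[uv[0],uv[1],1.]); return -R.T@t,v
def atz(n,uv,z):
    o,v=ray(n,uv); return o+v*(z-o[2])/v[2]
def tri(obs):
    A=np.zeros((3,3));b=np.zeros(3)
    for o,v in obs:
        v=v/np.linalg.norm(v);P=np.eye(3)-np.outer(v,v);A+=P;b+=P@o
    return np.linalg.solve(A,b)
E
python3 - <<'E'
from h import *
np.set_printoptions(precision=4,suppress=True)
o=bot.get_obs();print({k:np.round(v,4) for k,v in o.items()})
for n in('scene','top','wrist'):
    snap(n,n+'0')
    for t in('crank_center','big_axis','small_rim'):
        for r in bot.pinpoint(n,t)[:2]:
            print(n,t,np.round(r['uv'],1),round(r['confidence'],2),atz(n,r['uv'],.167 if t!='small_rim' else .1))
E
```

```text
pics
{'time_s': np.float64(0.0), 'joint_pos': array([ 1.2083,  0.3117,  0.014 ,  1.513 , -0.0044,  1.3192, -0.0272]), 'qvel': array([ 0.    , -0.0001, -0.0014, -0.0002,  0.0007, -0.0008,  0.0008]), 'tau': array([ -0.0001, -37.9912,   0.1457, -23.059 ,   0.012 ,   0.0136,
        -0.    ]), 'position': array([ 0.1732, -0.5213,  0.2492]), 'orientation': array([[-0.0008,  0.3154, -0.949 ],
       [ 0.0022, -0.949 , -0.3154],
       [-1.    , -0.0023,  0.0001]]), 'force': array([ 0.2352, -0.1692, -0.4542]), 'wrist_torque': array([ 0.0041,  0.0123, -0.0063]), 'gripper_width': np.float64(0.0856)}
scene crank_center [230.6 208.3] 0.55 [ 0.6116 -0.1265  0.167 ]
scene big_axis [208.4 206.4] 0.91 [ 0.5615 -0.1628  0.167 ]
scene small_rim [284.5 148.7] 0.72 [0.5212 0.218  0.1   ]
top crank_center [297.1 189.6] 0.6 [ 0.6173 -0.1427  0.167 ]
top big_axis [300.9 205.2] 0.77 [ 0.5694 -0.1531  0.167 ]
top small_rim [182.8 228.5] 0.86 [0.505  0.2153 0.1   ]
```

View pics/scene0.png

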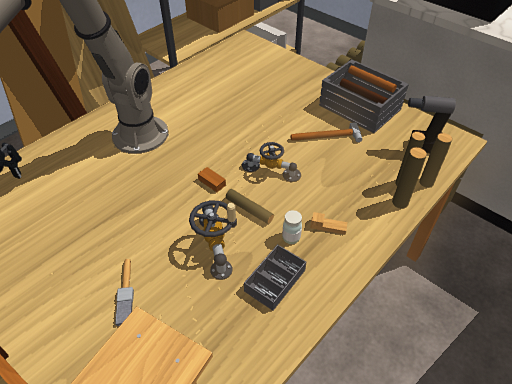

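View pics/top0.png

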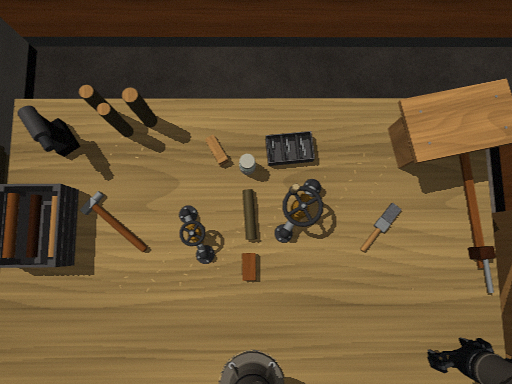

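View pics/wrist0.png

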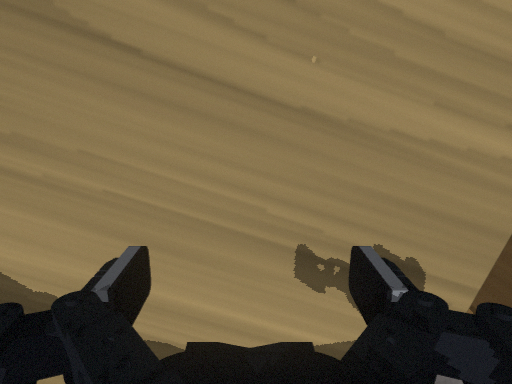

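The crank handle stands at about (231,214) in scene and (296,188) in top. The wheel centre is at about (302,207) in top. The small valve is at (192,232) in top, well away from the big one. I'll refine these with depth.

Run:
```python
from h import *
np.set_printoptions(precision=4,suppress=True)
for t,z in(('crank_center',.167),('big_axis',.167)):
    obs=[]
    for n in('scene','top'):
        snap(n,'x'); r=bot.pinpoint(n,t)
        if r: obs.append(ray(n,r[0]['uv'])); print(n,r[0]['uv'],r[0]['confidence'])
    print(t,tri(obs))
for n in('scene','top'):
    im,d=snap(n,'x'); c=bot.calibration(n);K,R,t=map(np.array,(c['K'],c['R'],c['t']))
    v,u=np.mgrid[:384,:512]
    P=np.stack([(u-K[0,2])/K[0,0]*d,(v-K[1,2])/K[1,1]*d,d],-1)-t
    P=P@R
    m=(d>0)&(np.abs(P[...,0]-.57)<.12)&(np.abs(P[...,1]+.15)<.12)
    a=m&(P[...,2]>.15)&(P[...,2]<.21); b=m&(P[...,2]>.122)&(P[...,2]<.14)
    print(n,'handle',a.sum(),np.median(P[a],0),P[a].min(0),P[a].max(0),'\n rim',b.sum(),P[b].min(0),P[b].max(0),(P[b].min(0)+P[b].max(0))/2)
    for s in bot.silhouettes(n,'crank_grip')[:2]: print(s['bbox'],s['confidence'],np.median(P[s['region']],0))
```

```text
scene [232.4, 210.4] 0.51
top [245.0, 168.2] 0.62
crank_center [ 0.6444 -0.0476  0.1475]
scene [206.2, 206.0] 0.94
top [301.3, 205.2] 0.61
big_axis [ 0.5635 -0.1607  0.1695]
scene handle 137 [ 0.6289 -0.1416  0.1817] [ 0.6136 -0.1486  0.1509] [ 0.6355 -0.1248  0.201 ] 
 rim 737 [ 0.5104 -0.2305  0.1221] [ 0.6373 -0.1015  0.1397] [ 0.5739 -0.166   0.1309]
[225.2, 204.0, 230.2, 219.7] 0.49 [ 0.6289 -0.1423  0.1785]
top handle 66 [ 0.6202 -0.1314  0.1928] [ 0.6105 -0.1426  0.1527] [ 0.6336 -0.1222  0.1982] 
 rim 707 [ 0.5085 -0.2259  0.1222] [ 0.636  -0.0987  0.1399] [ 0.5722 -0.1623  0.131 ]
[291.5, 184.9, 296.7, 193.7] 0.62 [ 0.618  -0.1307  0.1928]
[241.5, 252.9, 254.5, 283.5] 0.32 [0.3811 0.0096 0.0308]
```

```bash
cat >> h.py <<'E'
from scipy.spatial.transform import Rotation as Ro
RT=np.array([[0,0,-1.],[0,-1,0],[-1,0,0]])
def delta(p,R=RT):
    o=bot.get_obs();R0=np.array(o['orientation'])
    return np.r_[R0.T@(np.array(p)-o['position'])/.8, Ro.from_matrix(R0.T@R).as_rotvec()/(2*np.pi)]
E
python3 -c "
from h import *
print(np.round(delta([.60,-.15,.32]),4))"
```

```text
[-0.0872 -0.2731 -0.6526  0.0511  0.     -0.    ]
```

Request:
apply_moves(
  deltas=[-0.087,-0.03,-0.07,0.005,0,0,-1,-0.087,-0.055,-0.13,0.01,0,0,-1,-0.087,-0.08,-0.19,0.015,0,0,-1,-0.087,-0.105,-0.25,0.02,0,0,-1,-0.087,-0.13,-0.31,0.025,0,0,-1,-0.087,-0.155,-0.37,0.03,0,0,-1,-0.087,-0.18,-0.43,0.035,0,0,-1,-0.087,-0.205,-0.49,0.04,0,0,-1,-0.087,-0.23,-0.55,0.045,0,0,-1,-0.087,-0.255,-0.61,0.051,0,0,-1,-0.087,-0.273,-0.653,0.051,0,0,-1,-0.087,-0.273,-0.653,0.051,0,0,-1,-0.087,-0.273,-0.653,0.051,0,0,-1,-0.087,-0.273,-0.653,0.051,0,0,-1],
)

```text
time_s: 2.6
position: [0.6007, -0.149, 0.3192]
orientation: [[-0.001, 0.003, -1.0], [0.0, -1.0, -0.003], [-1.0, -0.0, 0.001]]
force: [-0.4, 0.2, 0.1]
gripper_width: 0.0856
```

Run:
```python
from h import *
np.set_printoptions(precision=4,suppress=True)
n='wrist'
im,d=snap(n,'w1'); c=bot.calibration(n);K,R,t=map(np.array,(c['K'],c['R'],c['t']))
v,u=np.mgrid[:384,:512]
P=(np.stack([(u-K[0,2])/K[0,0]*d,(v-K[1,2])/K[1,1]*d,d],-1)-t)@R
m=(d>0)&(np.abs(P[...,0]-.57)<.1)&(np.abs(P[...,1]+.15)<.1)
a=m&(P[...,2]>.19)&(P[...,2]<.203);b=m&(P[...,2]>.122)&(P[...,2]<.14)
for q in(a,b):
  if q.sum(): print(q.sum(),np.median(P[q],0),P[q].min(0),P[q].max(0),u[q].mean(),v[q].mean())
for t_ in('crank_center','big_axis','crank_grip'):
    for r in bot.pinpoint(n,t_)[:2]: print(t_,r['uv'],r['confidence'],atz(n,r['uv'],.137 if t_=='crank_grip' else .167))
print(-R.T@t, bot.get_obs()['joint_pos'])
```

```text
731 [ 0.6222 -0.1375  0.1977] [ 0.6096 -0.1488  0.19  ] [ 0.6331 -0.1259  0.2001] 231.7250341997264 163.52257181942545
6754 [ 0.5719 -0.1703  0.1322] [ 0.5072 -0.2293  0.1221] [ 0.6352 -0.1018  0.14  ] 266.596387326029 202.5458987266805
crank_center [234.1, 160.3] 0.77 [ 0.6193 -0.1389  0.167 ]
big_axis [269.2, 216.4] 0.91 [ 0.5693 -0.1694  0.167 ]
[ 0.6664 -0.1501  0.4441] [ 0.3759  0.4504 -0.254   1.1555  0.111   1.5482 -1.4298]
```

View pics/w1.png

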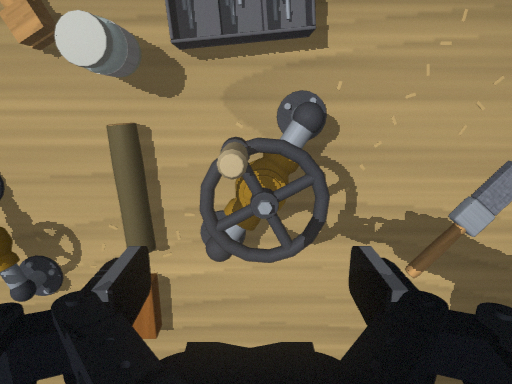

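The wrist picture shows the pale handle top at (232,163) and the hub nut at (264,206). The handle is at (0.6215, -0.137) and the axis at (0.571, -0.1655). They are 58 mm apart, which matches the text, and the handle top measures 0.198. I'll descend around it and grip.

Request:
apply_moves(
  deltas=[0,-0.015,-0.026,0,0,0,-1,0.03,-0.015,-0.026,0,0,0,-1,0.06,-0.015,-0.026,0,0,0,-1,0.09,-0.015,-0.026,0,0,0,-1,0.12,-0.015,-0.026,0,0,0,-1,0.15,-0.015,-0.026,0,0,0,-1,0.17,-0.015,-0.026,0,0,0,-1,0.184,-0.015,-0.026,0,0,0,-1,0.184,-0.015,-0.026,0,0,0,-1,0.184,-0.015,-0.026,0,0,0,-1],
)

```text
time_s: 3.8
position: [0.6205, -0.141, 0.1739]
orientation: [[0.001, -0.004, -1.0], [-0.002, -1.0, 0.004], [-1.0, 0.002, -0.001]]
force: [-0.3, 1.0, -0.1]
gripper_width: 0.0853
```

Request:
apply_moves(
  deltas=[0,0,0,0,0,0,0,0,0,0,0,0,0,0.5,0,0,0,0,0,0,1,0,0,0,0,0,0,1,0,0,0,0,0,0,1,0,0,0,0,0,0,1,0,0,0,0,0,0,1,0,0,0,0,0,0,1],
  grip_force=50,
)

```text
time_s: 4.6
position: [0.6217, -0.1393, 0.175]
orientation: [[0.004, -0.002, -1.0], [-0.0, -1.0, 0.002], [-1.0, 0.0, -0.004]]
force: [0.5, 4.0, 5.1]
gripper_width: 0.0228
```

Run:
```python
from h import *
snap('wrist','w2');snap('scene','s2')
a=cv2.imread('pics/w2.png');b=cv2.imread('pics/s2.png')
cv2.imwrite('pics/ws2.png',np.vstack([a[:300],cv2.resize(b[150:300,120:340],(440,300))[:, :].copy() if 0 else cv2.resize(b[150:300,120:376],(512,300))]))
o=bot.get_obs();print(o['joint_pos'],o['position'],o['force'])
```

```text
[ 0.35554016  0.5476877  -0.25287205  1.36298879  0.13745656  1.24388225
 -1.478712  ] [ 0.6216793  -0.13932463  0.17499218] [1.09481205 3.82915467 4.38532054]
```

View pics/ws2.png

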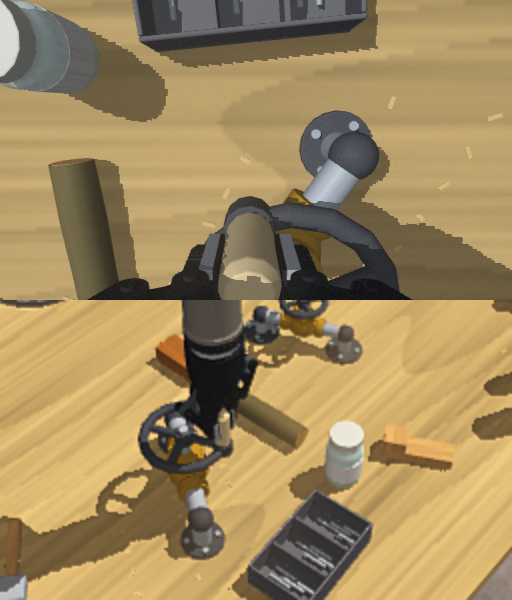

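The handle sits between the pads with the opening at 23 mm. Now I'll wind clockwise, 130° first, then smaller steps until I feel the stop.

```bash
cat >> h.py <<'E'
A=np.array([.571,-.1655])
def th():
    p=bot.get_obs()['position'][:2]-A; return np.degrees(np.arctan2(p[1],p[0])),np.hypot(*p)
def rows(start,end,step=10,z=.172,r=.058,hold=1):
    n=int(np.ceil(abs(end-start)/step)); o=[]
    for a in np.radians(np.linspace(start,end,n+1)[1:]):
        o.append(np.round(np.r_[delta([*(A+r*np.array([np.cos(a),np.sin(a)])),z]),3))
    o+= [o[-1]]*hold
    print(','.join(','.join('%g'%(x+0) for x in q)+',1' for q in o)); print(len(o))
E
python3 -c "
from h import *
print(th()); rows(29.4,-100.6)"
```

```text
Traceback (most recent call last):
  File "h.py", line 26
    o.append(np.round(np.r_[delta([*(A+r*np.array([np.cos(a),np.sin(a)])),z]),3))
                                                                               ^
SyntaxError: closing parenthesis ')' does not match opening parenthesis '['
```

```bash
sed -i 's/np.round(np.r_\[delta(\(.*\)),3))/np.round(delta(\1),3))/' h.py; sed -n 26p h.py
python3 -c "
from h import *
print(th()); rows(29.4,-100.6)"
```

```text
o.append(np.round(delta([*(A+r*np.array([np.cos(a),np.sin(a)])),z]),3))
(np.float64(27.315914458970887), np.float64(0.05703981937724856))
0.004,0.009,-0.005,0,-0.001,0,1,0.004,0.021,-0.008,0,-0.001,0,1,0.004,0.033,-0.009,0,-0.001,0,1,0.004,0.046,-0.008,0,-0.001,0,1,0.004,0.058,-0.005,0,-0.001,0,1,0.004,0.07,0.001,0,-0.001,0,1,0.004,0.08,0.008,0,-0.001,0,1,0.004,0.089,0.017,0,-0.001,0,1,0.004,0.096,0.028,0,-0.001,0,1,0.004,0.101,0.039,0,-0.001,0,1,0.004,0.104,0.051,0,-0.001,0,1,0.003,0.105,0.064,0,-0.001,0,1,0.003,0.104,0.076,0,-0.001,0,1,0.003,0.104,0.076,0,-0.001,0,1
14
```

Request:
apply_moves(
  deltas=[0.003,0.009,-0.005,0,0,0,1,0.003,0.021,-0.008,0,0,0,1,0.003,0.033,-0.009,0,0,0,1,0.003,0.046,-0.008,0,0,0,1,0.003,0.058,-0.005,0,0,0,1,0.003,0.07,0.001,0,0,0,1,0.003,0.08,0.008,0,0,0,1,0.003,0.089,0.017,0,0,0,1,0.003,0.096,0.028,0,0,0,1,0.003,0.101,0.039,0,0,0,1,0.003,0.104,0.051,0,0,0,1,0.003,0.105,0.064,0,0,0,1,0.003,0.104,0.076,0,0,0,1,0.003,0.104,0.076,0,0,0,1],
)

```text
time_s: 6.1
position: [0.5619, -0.2211, 0.1749]
orientation: [[0.009, -0.001, -1.0], [0.0, -1.0, 0.001], [-1.0, -0.001, -0.009]]
force: [-0.5, 4.7, 10.0]
gripper_width: 0.0225
```

```bash
python3 -c "
from h import *
t=th();print(t,bot.get_obs()['force'],bot.get_obs()['gripper_width']); rows(-100,-160,8)"
```

```text
(np.float64(-99.28603478911702), np.float64(0.05632877577851222)) [-0.52125128  4.65611217  9.9665756 ] 0.02251212372563518
0.004,0,0.01,0,-0.001,0,1,0.003,-0.004,0.019,0,-0.001,0,1,0.003,-0.008,0.028,0,-0.001,0,1,0.003,-0.014,0.035,0,-0.001,0,1,0.003,-0.02,0.042,0,-0.001,0,1,0.003,-0.028,0.048,0,-0.001,0,1,0.003,-0.036,0.053,0,-0.001,0,1,0.003,-0.045,0.057,0,-0.001,0,1,0.003,-0.045,0.057,0,-0.001,0,1
9
```

Tracking well. The 10 N vertical force comes from my z target of 0.172 while the grip holds at 0.175, so I'll stop pushing down.

Request:
apply_moves(
  deltas=[0,0,0.01,0,0,0,1,0,-0.004,0.019,0,0,0,1,0,-0.008,0.028,0,0,0,1,0,-0.014,0.035,0,0,0,1,0,-0.02,0.042,0,0,0,1,0,-0.028,0.048,0,0,0,1,0,-0.036,0.053,0,0,0,1,0,-0.045,0.057,0,0,0,1,0,-0.045,0.057,0,0,0,1],
)

```text
time_s: 7.0
position: [0.5152, -0.185, 0.175]
orientation: [[0.007, -0.001, -1.0], [-0.0, -1.0, 0.001], [-1.0, 0.0, -0.007]]
force: [-0.9, -1.1, 5.8]
gripper_width: 0.0226
```

```bash
python3 -c "
from h import *
t=th();print(t,bot.get_obs()['force'],bot.get_obs()['gripper_width']); rows(-160,-220,8,z=.175)"
```

```text
(np.float64(-160.7077612654696), np.float64(0.059163342895689294)) [-0.8509553  -1.06099507  5.78627726] 0.022585403734876837
0,-0.009,0.001,0,-0.001,0,1,0,-0.018,0.002,0,-0.001,0,1,0,-0.028,0.003,0,-0.001,0,1,0,-0.037,0.002,0,-0.001,0,1,0,-0.046,-0.001,0,-0.001,0,1,0,-0.055,-0.004,0,-0.001,0,1,0,-0.063,-0.009,0,-0.001,0,1,0,-0.071,-0.014,0,-0.001,0,1,0,-0.071,-0.014,0,-0.001,0,1
9
```

Request:
apply_moves(
  deltas=[0,-0.009,0.001,0,0,0,1,0,-0.018,0.002,0,0,0,1,0,-0.028,0.003,0,0,0,1,0,-0.037,0.002,0,0,0,1,0,-0.046,-0.001,0,0,0,1,0,-0.055,-0.004,0,0,0,1,0,-0.063,-0.009,0,0,0,1,0,-0.071,-0.014,0,0,0,1,0,-0.071,-0.014,0,0,0,1],
)

```text
time_s: 7.9
position: [0.5248, -0.1258, 0.1749]
orientation: [[0.003, 0.001, -1.0], [0.002, -1.0, -0.001], [-1.0, -0.002, -0.003]]
force: [-1.9, 0.1, 6.6]
gripper_width: 0.0232
```

```bash
python3 -c "
from h import *
t=th();print(t,bot.get_obs()['force'],bot.get_obs()['gripper_width']); rows(-220,-280,8,z=.175)"
```

```text
(np.float64(139.3303691973128), np.float64(0.06084680768955471)) [-1.91758687  0.0504664   6.61889426] 0.023217465986125063
0,-0.004,-0.009,0,0,0,1,0,-0.01,-0.016,0,0,0,1,0,-0.015,-0.024,0,0,0,1,0,-0.019,-0.033,0,0,0,1,0,-0.021,-0.042,0,0,0,1,0,-0.023,-0.051,0,0,0,1,0,-0.023,-0.061,0,0,0,1,0,-0.022,-0.07,0,0,0,1,0,-0.022,-0.07,0,0,0,1
9
```

Request:
apply_moves(
  deltas=[0,-0.004,-0.009,0,0,0,1,0,-0.01,-0.016,0,0,0,1,0,-0.015,-0.024,0,0,0,1,0,-0.019,-0.033,0,0,0,1,0,-0.021,-0.042,0,0,0,1,0,-0.023,-0.051,0,0,0,1,0,-0.023,-0.061,0,0,0,1,0,-0.022,-0.07,0,0,0,1,0,-0.022,-0.07,0,0,0,1],
)

```text
time_s: 8.8
position: [0.5803, -0.1065, 0.175]
orientation: [[-0.0, 0.002, -1.0], [0.003, -1.0, -0.002], [-1.0, -0.003, 0.0]]
force: [-0.8, 0.4, 3.8]
gripper_width: 0.0227
```

```bash
python3 -c "
from h import *
t=th();print(t,bot.get_obs()['force'],bot.get_obs()['gripper_width']);
P=np.array([[.6217,-.1393],[.5619,-.2211],[.5152,-.185],[.5248,-.1258],bot.get_obs()['position'][:2]])
s=np.linalg.lstsq(np.c_[2*P,np.ones(5)],(P**2).sum(1),rcond=None)[0];print(s,np.sqrt(s[2]+s[:2]@s[:2]))
rows(-280,-340,8,z=.175)"
```

```text
(np.float64(81.08489407435535), np.float64(0.05969562257137117)) [-0.77869171  0.43495999  3.79945068] 0.02271958249714395
[ 0.56899153 -0.16345921 -0.34710398] 0.05801975649311687
0,0.005,-0.01,0,0,0.001,1,0,0.008,-0.019,0,0,0.001,1,0,0.013,-0.027,0,0,0.001,1,0,0.018,-0.035,0,0,0.001,1,0,0.025,-0.042,0,0,0.001,1,0,0.032,-0.048,0,0,0.001,1,0,0.04,-0.053,0,0,0.001,1,0,0.049,-0.056,0,0,0.001,1,0,0.049,-0.056,0,0,0.001,1
9
```

The positions on the path fit a circle about (0.569, -0.1635) with r = 58.0 mm, so I'll use that axis.

```bash
sed -i 's/^A=.*/A=np.array([.569,-.1635])/' h.py
python3 -c "
from h import *
t=th();print(t)
rows(-281,-337,7,z=.175)"
```

```text
(np.float64(78.82919043479023), np.float64(0.058074726961587726))
0,0.002,-0.008,0,0,0.001,1,0,0.006,-0.017,0,0,0.001,1,0,0.01,-0.024,0,0,0.001,1,0,0.015,-0.032,0,0,0.001,1,0,0.021,-0.038,0,0,0.001,1,0,0.028,-0.044,0,0,0.001,1,0,0.035,-0.049,0,0,0.001,1,0,0.043,-0.053,0,0,0.001,1,0,0.043,-0.053,0,0,0.001,1
9
```

Request:
apply_moves(
  deltas=[0,0.002,-0.008,0,0,0,1,0,0.006,-0.017,0,0,0,1,0,0.01,-0.024,0,0,0,1,0,0.015,-0.032,0,0,0,1,0,0.021,-0.038,0,0,0,1,0,0.028,-0.044,0,0,0,1,0,0.035,-0.049,0,0,0,1,0,0.043,-0.053,0,0,0,1,0,0.043,-0.053,0,0,0,1],
)

```text
time_s: 9.7
position: [0.6219, -0.1395, 0.175]
orientation: [[-0.003, 0.003, -1.0], [0.005, -1.0, -0.003], [-1.0, -0.005, 0.003]]
force: [-1.2, -0.3, 6.1]
gripper_width: 0.0228
```

```bash
python3 -c "
from h import *
t=th();print(t,bot.get_obs()['force'],bot.get_obs()['gripper_width']);
rows(-337,-393,7,z=.175)"
```

```text
(np.float64(24.393472207557398), np.float64(0.058075393518020886)) [-1.21087957 -0.32920815  6.0884166 ] 0.022819253481407252
0,0.01,-0.004,0.001,0,0.001,1,0,0.019,-0.005,0.001,0,0.001,1,0,0.027,-0.006,0.001,0,0.001,1,0,0.036,-0.006,0.001,0,0.001,1,0,0.045,-0.005,0.001,0,0.001,1,0,0.054,-0.002,0.001,0,0.001,1,0,0.062,0.001,0.001,0,0.001,1,0,0.069,0.006,0.001,0,0.001,1,0,0.069,0.006,0.001,0,0.001,1
9
```

One full turn done with no stop yet. It must come within about 72°, so I'll use 20° increments.

Request:
apply_moves(
  deltas=[0,0.007,-0.002,0,0,0,1,0,0.013,-0.004,0,0,0,1,0,0.019,-0.005,0,0,0,1,0,0.025,-0.006,0,0,0,1,0,0.025,-0.006,0,0,0,1],
)

```text
time_s: 10.2
position: [0.6266, -0.1565, 0.1751]
orientation: [[-0.004, 0.005, -1.0], [0.009, -1.0, -0.005], [-1.0, -0.009, 0.004]]
force: [-0.0, 0.8, 5.2]
gripper_width: 0.0228
```

```bash
python3 -c "
from h import *
t=th();print(t,bot.get_obs()['force'],bot.get_obs()['gripper_width']);
rows(-354,-374,5,z=.175)"
```

```text
(np.float64(6.9079652439508346), np.float64(0.05805543810555836)) [-0.0161633   0.77791739  5.21018472] 0.022792939016303103
0,0.007,0,0.001,0.001,0.001,1,0,0.014,0,0.001,0.001,0.001,1,0,0.02,0.001,0.001,0.001,0.001,1,0,0.026,0.002,0.001,0.001,0.001,1,0,0.026,0.002,0.001,0.001,0.001,1
5
```

Request:
apply_moves(
  deltas=[0,0.007,0,0.001,0.001,0.001,1,0,0.014,0,0.001,0.001,0.001,1,0,0.02,0.001,0.001,0.001,0.001,1,0,0.026,0.002,0.001,0.001,0.001,1,0,0.026,0.002,0.001,0.001,0.001,1],
)

```text
time_s: 10.7
position: [0.6251, -0.1781, 0.175]
orientation: [[0.003, -0.002, -1.0], [0.003, -1.0, 0.002], [-1.0, -0.003, -0.003]]
force: [0.3, 2.7, 4.8]
gripper_width: 0.0232
```

```bash
python3 -c "
from h import *
t=th();print(t,bot.get_obs()['force'],bot.get_obs()['gripper_width']);
rows(-373,-393,5,z=.175)"
```

```text
(np.float64(-14.632778299577446), np.float64(0.05797016546647294)) [0.34176661 2.68232469 4.8424364 ] 0.023150437867094906
0,0.004,0.001,0,0,0,1,0,0.01,0.003,0,0,0,1,0,0.016,0.006,0,0,0,1,0,0.021,0.009,0,0,0,1,0,0.021,0.009,0,0,0,1
5
```

Request:
apply_moves(
  deltas=[0,0.004,0.001,0,0,0,1,0,0.01,0.003,0,0,0,1,0,0.016,0.006,0,0,0,1,0,0.021,0.009,0,0,0,1,0,0.021,0.009,0,0,0,1],
)

```text
time_s: 11.2
position: [0.6176, -0.1952, 0.1751]
orientation: [[0.003, -0.003, -1.0], [0.004, -1.0, 0.003], [-1.0, -0.004, -0.003]]
force: [0.3, 3.1, 4.4]
gripper_width: 0.0227
```

```bash
python3 -c "
from h import *
t=th();print(t,bot.get_obs()['force'],bot.get_obs()['gripper_width']);
rows(-393,-413,5,z=.175)"
```

```text
(np.float64(-33.11145045754306), np.float64(0.05800393893925066)) [0.30832075 3.11635023 4.39286709] 0.022694555159085594
0,0.005,0.004,0,0,0.001,1,0,0.01,0.008,0,0,0.001,1,0,0.014,0.012,0,0,0.001,1,0,0.018,0.017,0,0,0.001,1,0,0.018,0.017,0,0,0.001,1
5
```

Request:
apply_moves(
  deltas=[0,0.005,0.004,0,0,0.001,1,0,0.01,0.008,0,0,0.001,1,0,0.014,0.012,0,0,0.001,1,0,0.018,0.017,0,0,0.001,1,0,0.018,0.017,0,0,0.001,1],
)

```text
time_s: 11.7
position: [0.6167, -0.1958, 0.1752]
orientation: [[0.029, 0.01, -1.0], [0.014, -1.0, -0.009], [-0.999, -0.014, -0.029]]
force: [26.2, 16.3, -9.3]
gripper_width: 0.0226
```

```bash
python3 -c "
from h import *
t=th();print(t,bot.get_obs()['force'],bot.get_obs()['gripper_width']);
rows(-413,-433,5,z=.175)"
```

```text
(np.float64(-34.10532035891895), np.float64(0.057574197495165264)) [26.22505337 16.30517357 -9.34382495] 0.022593197548798117
-0.001,0.021,0.021,0.002,-0.005,0.002,1,-0.001,0.024,0.027,0.002,-0.005,0.002,1,-0.001,0.027,0.033,0.002,-0.005,0.002,1,-0.001,0.029,0.039,0.002,-0.005,0.002,1,-0.001,0.029,0.039,0.002,-0.005,0.002,1
5
```

At 34° past the one-turn mark the wheel stopped moving, with about 30 N of tangential reaction. That is the closed stop. I'll hold it there with a moderate push and level the tool.

Request:
apply_moves(
  deltas=[0,0.006,0.004,0.002,-0.005,0.002,1,0,0.006,0.004,0.002,-0.005,0.002,1,0,0.006,0.004,0.002,-0.005,0.002,1,0,0.006,0.004,0.002,-0.005,0.002,1,0,0.006,0.004,0.002,-0.005,0.002,1],
)

```text
time_s: 12.2
position: [0.6174, -0.1954, 0.1751]
orientation: [[0.005, 0.002, -1.0], [0.008, -1.0, -0.002], [-1.0, -0.008, -0.005]]
force: [7.7, 9.0, 1.7]
gripper_width: 0.0229
```

```bash
python3 -c "
from h import *
t=th();print(t,bot.get_obs()['force'],bot.get_obs()['gripper_width'],bot.get_obs()['joint_pos']);
rows(-33.5,86.5,8,z=.175)"
```

```text
(np.float64(-33.41513952516158), np.float64(0.057964095973019616)) [7.69422081 9.01597558 1.65259209] 0.022922230906477523 [ 0.44758582  0.57128363 -0.26162789  1.32583006  0.13834991  1.2598138
 -1.38496178]
0,-0.009,-0.005,0,-0.001,0.001,1,0,-0.018,-0.009,0,-0.001,0.001,1,0,-0.028,-0.011,0,-0.001,0.001,1,0,-0.038,-0.012,0,-0.001,0.001,1,0.001,-0.048,-0.012,0,-0.001,0.001,1,0.001,-0.058,-0.01,0,-0.001,0.001,1,0.001,-0.068,-0.007,0,-0.001,0.001,1,0.001,-0.077,-0.002,0,-0.001,0.001,1,0.001,-0.085,0.004,0,-0.001,0.001,1,0.001,-0.093,0.01,0,-0.001,0.001,1,0.001,-0.099,0.018,0,-0.001,0.001,1,0.001,-0.104,0.027,0,-0.001,0.001,1,0.001,-0.108,0.036,0,-0.001,0.001,1,0.001,-0.111,0.046,0,-0.001,0.001,1,0.001,-0.112,0.056,0,-0.001,0.001,1,0.001,-0.112,0.056,0,-0.001,0.001,1
16
```

The wheel still stands firm at -33.4° with 12 N of push. Now the back-off: 720° counter-clockwise in six stretches of 120°.

Request:
apply_moves(
  deltas=[0,-0.009,-0.005,0,-0.001,0.001,1,0,-0.018,-0.009,0,-0.001,0.001,1,0,-0.028,-0.011,0,-0.001,0.001,1,0,-0.038,-0.012,0,-0.001,0.001,1,0,-0.048,-0.012,0,-0.001,0.001,1,0,-0.058,-0.01,0,-0.001,0.001,1,0,-0.068,-0.007,0,-0.001,0.001,1,0,-0.077,-0.002,0,-0.001,0.001,1,0,-0.085,0.004,0,-0.001,0.001,1,0,-0.093,0.01,0,-0.001,0.001,1,0,-0.099,0.018,0,-0.001,0.001,1,0,-0.104,0.027,0,-0.001,0.001,1,0,-0.108,0.036,0,-0.001,0.001,1,0,-0.111,0.046,0,-0.001,0.001,1,0,-0.112,0.056,0,-0.001,0.001,1,0,-0.112,0.056,0,-0.001,0.001,1],
)

```text
time_s: 13.8
position: [0.5697, -0.1055, 0.1751]
orientation: [[-0.006, 0.002, -1.0], [0.002, -1.0, -0.002], [-1.0, -0.002, 0.006]]
force: [-1.3, 0.1, 0.5]
gripper_width: 0.0228
```

```bash
python3 -c "
from h import *
t=th();print(t,bot.get_obs()['force'],bot.get_obs()['gripper_width']);
rows(86.5,206.5,8,z=.175)"
```

```text
(np.float64(89.33429934496705), np.float64(0.05803505926894159)) [-1.25559578  0.14627357  0.46673726] 0.022831191234398918
0,0,0.007,0,0.001,0,1,0,0.002,0.017,0,0.001,0,1,0,0.005,0.026,0,0.001,0,1,0,0.009,0.035,0,0.001,0,1,0,0.014,0.044,0,0.001,0,1,0,0.021,0.052,0,0.001,0,1,0,0.028,0.058,0,0.001,0,1,0,0.037,0.064,0,0.001,0,1,0,0.046,0.068,0,0.001,0,1,0,0.055,0.071,0,0.001,0,1,0,0.065,0.073,0,0.001,0,1,0,0.076,0.073,0,0.001,0,1,0,0.086,0.072,0,0.001,0,1,0,0.095,0.07,0,0.001,0,1,0,0.105,0.066,0,0.001,0,1,0,0.105,0.066,0,0.001,0,1
16
```

Request:
apply_moves(
  deltas=[0,0,0.007,0,0.001,0,1,0,0.002,0.017,0,0.001,0,1,0,0.005,0.026,0,0.001,0,1,0,0.009,0.035,0,0.001,0,1,0,0.014,0.044,0,0.001,0,1,0,0.021,0.052,0,0.001,0,1,0,0.028,0.058,0,0.001,0,1,0,0.037,0.064,0,0.001,0,1,0,0.046,0.068,0,0.001,0,1,0,0.055,0.071,0,0.001,0,1,0,0.065,0.073,0,0.001,0,1,0,0.076,0.073,0,0.001,0,1,0,0.086,0.072,0,0.001,0,1,0,0.095,0.07,0,0.001,0,1,0,0.105,0.066,0,0.001,0,1,0,0.105,0.066,0,0.001,0,1],
)

```text
time_s: 15.4
position: [0.5166, -0.1884, 0.1751]
orientation: [[-0.001, 0.002, -1.0], [0.005, -1.0, -0.002], [-1.0, -0.005, 0.001]]
force: [3.2, 2.1, -1.5]
gripper_width: 0.0225
```

```bash
python3 -c "
from h import *
t=th();print(t,bot.get_obs()['force'],bot.get_obs()['gripper_width']);
rows(206.5,326.5,8,z=.175)"
```

```text
(np.float64(-154.57885937865225), np.float64(0.05806012313234549)) [ 3.19417204  2.06608546 -1.54504194] 0.02248680621599245
0,0.01,-0.006,0,0,0.001,1,0,0.018,-0.012,0,0,0.001,1,0,0.025,-0.019,0,0,0.001,1,0,0.031,-0.028,0,0,0.001,1,0,0.035,-0.037,0,0,0.001,1,0,0.039,-0.046,0,0,0.001,1,0,0.041,-0.056,0,0,0.001,1,0,0.041,-0.066,0,0,0.001,1,0,0.041,-0.076,0,0,0.001,1,0,0.039,-0.086,0,0,0.001,1,0,0.035,-0.096,0,0,0.001,1,0,0.03,-0.104,0,0,0.001,1,0,0.024,-0.113,0,0,0.001,1,0,0.017,-0.12,0,0,0.001,1,0,0.009,-0.126,0,0,0.001,1,0,0.009,-0.126,0,0,0.001,1
16
```

Request:
apply_moves(
  deltas=[0,0.01,-0.006,0,0,0.001,1,0,0.018,-0.012,0,0,0.001,1,0,0.025,-0.019,0,0,0.001,1,0,0.031,-0.028,0,0,0.001,1,0,0.035,-0.037,0,0,0.001,1,0,0.039,-0.046,0,0,0.001,1,0,0.041,-0.056,0,0,0.001,1,0,0.041,-0.066,0,0,0.001,1,0,0.041,-0.076,0,0,0.001,1,0,0.039,-0.086,0,0,0.001,1,0,0.035,-0.096,0,0,0.001,1,0,0.03,-0.104,0,0,0.001,1,0,0.024,-0.113,0,0,0.001,1,0,0.017,-0.12,0,0,0.001,1,0,0.009,-0.126,0,0,0.001,1,0,0.009,-0.126,0,0,0.001,1],
)

```text
time_s: 17.0
position: [0.6166, -0.1967, 0.1751]
orientation: [[-0.004, 0.001, -1.0], [-0.003, -1.0, -0.001], [-1.0, 0.003, 0.004]]
force: [-4.7, 1.0, 4.5]
gripper_width: 0.0226
```

```bash
python3 -c "
from h import *
t=th();print(t,bot.get_obs()['force'],bot.get_obs()['gripper_width']);
rows(-33.5,86.5,8,z=.175)"
```

```text
(np.float64(-34.891356221687786), np.float64(0.05805017624473391)) [-4.69041949  0.97147093  4.46277807] 0.02260152649219581
0,-0.01,-0.006,0,0.001,-0.001,1,0,-0.02,-0.01,0,0.001,-0.001,1,0,-0.03,-0.012,0,0.001,-0.001,1,0,-0.04,-0.013,0,0.001,-0.001,1,0,-0.05,-0.013,0,0.001,-0.001,1,0,-0.06,-0.011,0,0.001,-0.001,1,0,-0.069,-0.008,0,0.001,-0.001,1,0,-0.078,-0.003,0,0.001,-0.001,1,0,-0.087,0.003,0,0.001,-0.001,1,0,-0.094,0.009,0,0.001,-0.001,1,0,-0.101,0.017,0,0.001,-0.001,1,0,-0.106,0.026,0,0.001,-0.001,1,0,-0.11,0.035,0,0.001,-0.001,1,0,-0.113,0.045,0,0.001,-0.001,1,0,-0.114,0.055,0,0.001,-0.001,1,0,-0.114,0.055,0,0.001,-0.001,1
16
```

One turn backed off. Now the second.

Request:
apply_moves(
  deltas=[0,-0.01,-0.006,0,0.001,-0.001,1,0,-0.02,-0.01,0,0.001,-0.001,1,0,-0.03,-0.012,0,0.001,-0.001,1,0,-0.04,-0.013,0,0.001,-0.001,1,0,-0.05,-0.013,0,0.001,-0.001,1,0,-0.06,-0.011,0,0.001,-0.001,1,0,-0.069,-0.008,0,0.001,-0.001,1,0,-0.078,-0.003,0,0.001,-0.001,1,0,-0.087,0.003,0,0.001,-0.001,1,0,-0.094,0.009,0,0.001,-0.001,1,0,-0.101,0.017,0,0.001,-0.001,1,0,-0.106,0.026,0,0.001,-0.001,1,0,-0.11,0.035,0,0.001,-0.001,1,0,-0.113,0.045,0,0.001,-0.001,1,0,-0.114,0.055,0,0.001,-0.001,1,0,-0.114,0.055,0,0.001,-0.001,1],
)

```text
time_s: 18.6
position: [0.5724, -0.1054, 0.175]
orientation: [[0.004, 0.002, -1.0], [0.002, -1.0, -0.002], [-1.0, -0.002, -0.004]]
force: [0.3, -4.0, 1.1]
gripper_width: 0.0227
```

```bash
python3 -c "
from h import *
t=th();print(t,bot.get_obs()['force'],bot.get_obs()['gripper_width']);
rows(86.5,206.5,8,z=.175)"
```

```text
(np.float64(86.6848128560239), np.float64(0.058177589116731473)) [ 0.34637017 -3.99270474  1.14238237] 0.022688565045238845
0,0,0.01,0,-0.001,0,1,0,0.002,0.02,0,-0.001,0,1,0,0.005,0.03,0,-0.001,0,1,0,0.009,0.039,0,-0.001,0,1,0,0.014,0.047,0,-0.001,0,1,0,0.021,0.055,0,-0.001,0,1,0,0.028,0.062,0,-0.001,0,1,0,0.037,0.067,0,-0.001,0,1,0,0.046,0.072,0,-0.001,0,1,0,0.056,0.075,0,-0.001,0,1,0,0.066,0.076,0,-0.001,0,1,0,0.076,0.077,0,-0.001,0,1,0,0.086,0.076,0,-0.001,0,1,0,0.095,0.073,0,-0.001,0,1,0,0.105,0.069,0,-0.001,0,1,0,0.105,0.069,0,-0.001,0,1
16
```

Request:
apply_moves(
  deltas=[0,0,0.01,0,-0.001,0,1,0,0.002,0.02,0,-0.001,0,1,0,0.005,0.03,0,-0.001,0,1,0,0.009,0.039,0,-0.001,0,1,0,0.014,0.047,0,-0.001,0,1,0,0.021,0.055,0,-0.001,0,1,0,0.028,0.062,0,-0.001,0,1,0,0.037,0.067,0,-0.001,0,1,0,0.046,0.072,0,-0.001,0,1,0,0.056,0.075,0,-0.001,0,1,0,0.066,0.076,0,-0.001,0,1,0,0.076,0.077,0,-0.001,0,1,0,0.086,0.076,0,-0.001,0,1,0,0.095,0.073,0,-0.001,0,1,0,0.105,0.069,0,-0.001,0,1,0,0.105,0.069,0,-0.001,0,1],
)

```text
time_s: 20.2
position: [0.5183, -0.1917, 0.175]
orientation: [[-0.0, -0.001, -1.0], [0.001, -1.0, 0.001], [-1.0, -0.001, 0.0]]
force: [2.3, 0.9, 4.2]
gripper_width: 0.0226
```

```bash
python3 -c "
from h import *
t=th();print(t,bot.get_obs()['force'],bot.get_obs()['gripper_width']);
rows(206.5,326.5,8,z=.175,hold=3)"
```

```text
(np.float64(-150.96601644711785), np.float64(0.058039943425289814)) [2.33292247 0.88064244 4.18306159] 0.022628477103222126
0,0.006,-0.004,0,0,0,1,0,0.014,-0.01,0,0,0,1,0,0.021,-0.017,0,0,0,1,0,0.027,-0.026,0,0,0,1,0,0.031,-0.035,0,0,0,1,0,0.035,-0.044,0,0,0,1,0,0.037,-0.054,0,0,0,1,0,0.037,-0.064,0,0,0,1,0,0.036,-0.074,0,0,0,1,0,0.034,-0.084,0,0,0,1,0,0.031,-0.094,0,0,0,1,0,0.026,-0.102,0,0,0,1,0,0.02,-0.111,0,0,0,1,0,0.013,-0.118,0,0,0,1,0,0.005,-0.124,0,0,0,1,0,0.005,-0.124,0,0,0,1,0,0.005,-0.124,0,0,0,1,0,0.005,-0.124,0,0,0,1
18
```

Request:
apply_moves(
  deltas=[0,0.006,-0.004,0,0,0,1,0,0.014,-0.01,0,0,0,1,0,0.021,-0.017,0,0,0,1,0,0.027,-0.026,0,0,0,1,0,0.031,-0.035,0,0,0,1,0,0.035,-0.044,0,0,0,1,0,0.037,-0.054,0,0,0,1,0,0.037,-0.064,0,0,0,1,0,0.036,-0.074,0,0,0,1,0,0.034,-0.084,0,0,0,1,0,0.031,-0.094,0,0,0,1,0,0.026,-0.102,0,0,0,1,0,0.02,-0.111,0,0,0,1,0,0.013,-0.118,0,0,0,1,0,0.005,-0.124,0,0,0,1,0,0.005,-0.124,0,0,0,1,0,0.005,-0.124,0,0,0,1,0,0.005,-0.124,0,0,0,1],
)

```text
time_s: 22.0
position: [0.6158, -0.1978, 0.175]
orientation: [[-0.004, -0.002, -1.0], [-0.002, -1.0, 0.002], [-1.0, 0.002, 0.004]]
force: [-2.7, 2.4, 5.5]
gripper_width: 0.0228
```

Run:
```python
from h import *
o=bot.get_obs();print(th(),o['force'],o['gripper_width'],abs(o['qvel']).max())
snap('top','t3');snap('scene','s3');snap('wrist','w3')
a=[cv2.imread(f'pics/{n}3.png') for n in'stw']
cv2.imwrite('pics/f3.png',np.vstack([np.hstack([cv2.resize(a[0],(400,300)),cv2.resize(a[1],(400,300))]),np.hstack([cv2.resize(a[2],(400,300)),cv2.resize(a[0][150:300,120:320],(400,300))])]))
b=[cv2.imread(f'pics/{n}0.png') for n in('scene','top')]
print([ (cv2.absdiff(a[i],b[i]).max(2)>60).sum() for i in(0,1)])
print(th())
```

```text
(np.float64(-36.24776138913676), np.float64(0.058013996134149155)) [-2.65047343  2.38858027  5.5174488 ] 0.02281834735615438 0.0015379442697453683
[np.int64(16550), np.int64(10911)]
(np.float64(-36.26133389383545), np.float64(0.05801366026908198))
```

View pics/f3.png

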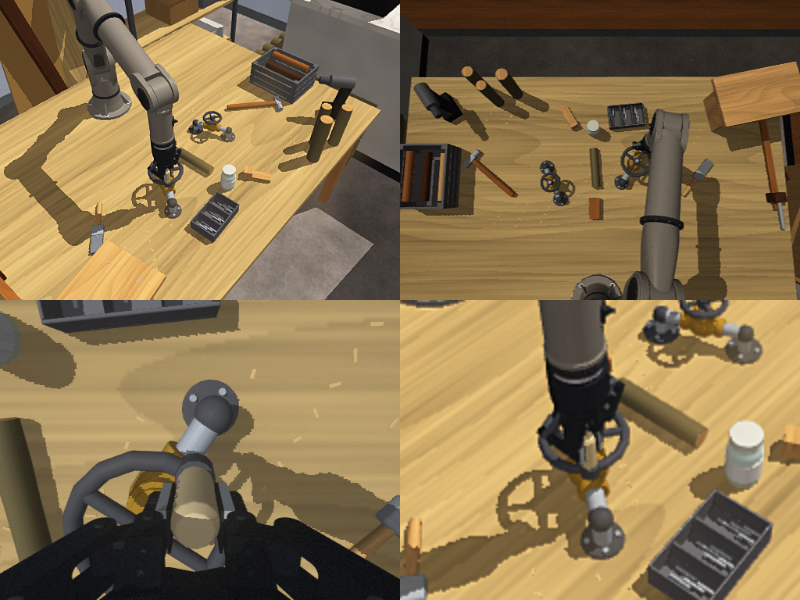

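The handle is still held between the pads (wrist view, about (195,510) in the composite), and the bystanders and small valve stand where they were. The angle reads -36.3° against the stop's -33.4°, so I'll nudge it about 3° counter-clockwise.

Request:
apply_moves(
  deltas=[0,-0.004,-0.003,0,0,0,1,0,-0.004,-0.003,0,0,0,1,0,-0.004,-0.003,0,0,0,1,0,-0.004,-0.003,0,0,0,1,0,-0.004,-0.003,0,0,0,1],
)

```text
time_s: 22.65
position: [0.6159, -0.1976, 0.1751]
orientation: [[-0.008, -0.005, -1.0], [-0.005, -1.0, 0.005], [-1.0, 0.005, 0.008]]
force: [-3.4, 1.6, 6.4]
gripper_width: 0.0231
```

Run:
```python
from h import *
snap('scene','s4')
o=bot.get_obs();print(th(),o['force'],o['gripper_width'],abs(o['qvel']).max(),o['time_s'])
```

```text
(np.float64(-36.05512496904832), np.float64(0.05801904840145999)) [-3.76451484  0.696225    6.74841921] 0.02305067013104305 0.0015580487551347876 22.7
```

Request:
apply_moves(
  deltas=[0,-0.007,-0.005,0.001,0.001,-0.001,1,0,-0.007,-0.005,0.001,0.001,-0.001,1,0,-0.007,-0.005,0.001,0.001,-0.001,1,0,-0.007,-0.005,0.001,0.001,-0.001,1,0,-0.007,-0.005,0.001,0.001,-0.001,1],
)

```text
time_s: 23.2
position: [0.6171, -0.1959, 0.175]
orientation: [[-0.008, -0.015, -1.0], [-0.003, -1.0, 0.015], [-1.0, 0.003, 0.008]]
force: [-3.9, -0.5, 6.5]
gripper_width: 0.0229
```

Run:
```python
from h import *
for i in range(3):
    snap('scene','s4')
    o=bot.get_obs();print(th(),o['force'],o['gripper_width'],abs(o['qvel']).max(),o['time_s'])
```

```text
(np.float64(-33.97628960832298), np.float64(0.05805626697126585)) [-3.3571989 -0.5407967  7.3002847] 0.02310472053657995 0.0021205909329383207 23.25
(np.float64(-33.956243654626896), np.float64(0.058016888262811046)) [-4.3405671  -0.67837586  6.24953309] 0.022946461594622224 0.0012026469519960475 23.3
(np.float64(-33.9323531705247), np.float64(0.05803572551789999)) [-4.05678356 -1.6708264   6.60239842] 0.022654120525876682 0.0016008037647071637 23.35
```

The angle is now within 0.6° of two full turns, at rest and gripped. Handing in.

```bash
python3 -c "
from h import *
print(bot.job_done())"
```

```text
the job is handed in; nothing more can be done
None
```

I wound the large valve clockwise to its closed stop, backed it off two full turns and handed in the job still gripping the crank handle. It took about 23 s of the 70 s allowed; `job_done()` reports no verdict.

- **Closed stop:** after about one turn plus 58°, the wheel stopped moving and pushed back with about 30 N. The handle stood at -33.4° about the wheel's axis. A lighter push of about 12 N, held for 0.5 s, left it there.
- **Two turns back:** the handle now stands at -33.9°, about 0.6° from exactly two turns. It first came to rest about 3° short, and the first small correction hardly moved it; a larger one did.
- **Grip:** the grip was set to 50 N and the opening reads 23 mm on the 24 mm handle. The arm is at rest, with 4–8 N on the wrist. The grasp point is about 8 mm above the handle's centre height.
- **Axis position:** my first camera estimate was about 3 mm off. I replaced it with a circle fitted to the measured path, whose 58.0 mm radius matches the text.
- **Bystanders and small valve:** they looked unmoved when I compared pictures by eye after the two turns, before the last 3° correction. I did not measure their positions.

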